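# Sort two carving blanks through a diverter chute

## Robot

A 6-joint arm with a two-finger parallel gripper is mounted at the origin on the work surface. World frame = base frame: x ahead of the robot, y to its left, z up, the work surface at z = 0. Lengths are in m, angles in degrees, forces in N, time in s.
With the tool pointing down it reaches from about 0.375 to 0.9 m from the base axis. Payload 3.1 kg.
Tool frame: the origin (TCP) lies at the very end of the fingers, on their centre line; the grasp point (between the pads) lies 19 mm behind it; z points along the fingers, y is the line along which they close (so a half turn about z gives the same grasp; the last joint's range is limited). The gripper opens to 85 mm and grips with 20 to 120 N. Pads are 22 mm wide; open, the fingers measure 114 mm over their backs; the gripper's body (76 mm by 85 mm) begins 54 mm behind the grasp point. The pads swing forward as they close: fully open they stand 13 mm farther back than shut.
Start: joints at [56.408, 30.224, 82.088, -0, 67.689, -10.227], TCP at [0.248, 0.574, 0.231] pointing down, gripper open.
Joint ranges: [-176.69, 176.69], [-43.24, 126.21], [12.49, 139.97], [-82, 262], [0, 151.66], [-163.58, 163.58]. Speed limits (degrees/s): [159.86, 159.86, 180, 180, 180, 180].

## Interface

Orientations are given as [roll, pitch, yaw] about the fixed x, y, z axes, in that order (R = Rz(yaw) Ry(pitch) Rx(roll)).
In Python, from workcell import r gives the robot as it stands.
- The arm moves only by the shell command python3 -m pendant 'ROWS' [FORCE]. ROWS is JSON, a list that holds one entry, the list of rows, each a list of 7 numbers: the shift along the tool's x, y, z as a fraction of full scale, then the turn, a rotation vector about the tool's x, y, z as a fraction of full scale, then the gripper's target within -1 to 1 (shut at 1, half-way at 0, fully open at -1). A call has exactly 5 rows; each row is the pose to reach, as a shift and turn from the pose commanded when the call began, along the tool's axes at that moment; what a row does not reach only later rows make up. Full scale, the value 1, is 750 mm for a shift and 60 degrees for a turn. A row lasts 1/8 s, in which the tool goes at most 62.5 mm and 10.7 degrees, less where a joint would pass 70% of its speed; a pose out of reach is approached as far as the arm can. A call with a number of a shift or a turn outside -1 to 1 is refused whole. A call with a gripper value outside its range is refused whole. The fingers move at their own pace and stop on an object; FORCE is the grip in N (left out, the last holds). Time passes only in rows, so rows that repeat a pose let the fingers close, or fill a call up. It gives the time, the measured TCP pose, the force, the opening and the grip force at its end, in the units of the state.
- r.observe(): the state, without advancing time (a new reading comes with each control period).
- r.read_camera(name): name is "scene" or "top" or "wrist"; returns a dict with "image" (480x640x3 uint8, red, green, blue), "camera_matrix" (3x3 intrinsics, pixels), "rvec" (rotation vector, rad) and "tvec" (3), from world to camera coordinates, as OpenCV has them; the wrist camera has in their place "mount" (4x4, takes a point from camera to tool coordinates, whose origin is the TCP and whose axes are the flange's). Camera axes: x right, y down, z forward; pixel columns grow to the right and rows downward; lengths in m; the calibration is good to about 2 mm. A picture is of the moment at which its call begins: read the wrist's pose just before it. There is no depth.
- r.hand_in(): hands the job in; it is judged then, once.
The state is a dict: "time_s": time; "qpos": joint angles; "qd": joint speeds; "joint_efforts": joint torques, N m; "position": TCP position; "tcp_rot": TCP orientation; "force": force on the tool from outside, world axes, zero at the start; "torque": the same for the moment, N m; "opening": finger opening in m; "grasp_force": force on a finger pad.
Only numpy, scipy, OpenCV 4.12 (cv2) and the standard library are available. Lean on these libraries where they do the work, as an engineer would, in place of code of your own. Each camera call takes 0.05 s, during which the arm holds its last target. There are 200 camera calls.

## Task

Send the round blank and then the square blank down the sorting chute so that each lands in the tray whose ledge carries a sample slice of its own shape. Before each blank goes in at the top, swing the handle fully over to the proper side: the flap leans with the handle and sheds the blank to the opposite side. Come in under the lamp at a slant without knocking it, and leave the gouge, mallet and jar where they are.

Things in the scene. Friction and masses are not known exactly. Their poses are not given: they have to be found in the camera images.
- mouth (a point): Centre of the chute's open top, in the plane of its rim, 190 mm above the bench. Opening 84 x 84 mm, walls 8 mm. x points from the front (handle side, towards the robot) to the rear, y to the left seen from the front, z up. A blank let go just above the rim falls in and slides through.
- pivot (a point): Point on the flap's axle (parallel to the mouth's x) in the plane where the handle swings: 90 mm in front of the mouth's centre, 115 mm below the rim, 75 mm above the bench. From here rises the handle, a straight 12 mm steel rod ending in a 22 mm ball; 34 mm free between rod and front panel.
- handle_tip (a point): Centre of the 22 mm ball at the handle's end, 125 mm from the pivot.
- lever (a joint): Angle of handle and flap: 0 upright, +0.52 rad (stop) leaning to the mouth's +y (left), -0.52 (stop) to -y (right). Stays where left; some 1.5 N at the ball moves it. Leaning left, the flap closes the left side and a blank goes to the right tray; leaning right, to the left tray. Set means beyond 0.4 rad.
- lamp: Black lamp fixed to the chute over the rear half of its mouth: a cone 130 mm wide below, 80 mm high. Origin at the centre of its lower edge, 120 mm above the rim, 55 mm behind the mouth's centre. A gripper straight down on the mouth would hit it; leaning about 40 degrees, fingers pointing down and to the rear, it passes. Its stem goes down behind the chute.
- tray_round_floor (a point): Middle of the inner floor, 4 mm above the bench, of the wooden tray for round blanks, under the left or right side of the chute, 61 mm from its middle; axes as the mouth's. Inside 98 x 96 mm, walls 50 mm high. On a ledge at its far side, 99 mm behind this point, is glued a dark wood sample: a round slice 48 mm across, 10 mm thick.
- tray_square_floor (a point): The same for the tray of the square blank, under the other side; its sample is a square slice 44 x 44 mm, 10 mm thick.
- chute: The plywood chute, fixed; origin on the bench under the mouth's centre, axes as the mouth's. Top part 100 mm square and 190 mm high, low wings over the trays to 127 mm either side, 110 mm high.
- disc_center (a point): Centre of the loose round blank of pale wood, 48 mm across, 34 mm high, standing flat on the bench (centre 17 mm up), about 45 g. z is its axis.
- block_center (a point): Centre of the loose square blank of pale wood, 44 x 44 mm and 34 mm high, flat on the bench (centre 17 mm up), about 48 g. x and y are square to its sides.
- disc: The round blank itself; origin at the centre of its underside.
- block: The square blank itself; origin at the centre of its underside.
- gouge: Bystander: wood-handled gouge, 225 mm long along its x, 30 mm high, lying on the bench; origin midway on the bench.
- mallet: Bystander: carver's mallet, upright head 72 mm across and 90 mm high at +30 mm along its x, with a handle along -x to -170 mm at 40 mm height.
- wax_jar: Bystander: small jar, 64 mm across, 60 mm high; origin at the centre of its underside.
Things that resemble listed ones, but are neither listed nor needed, are in the scene too. Leave any purple look-alike of the part that bears tray_round_floor alone.

How it is judged:
By the outcome, as a careful person would: the job done as asked, in the order asked, and still so for the second after the job is handed in, with the robot touching nothing.
It also fails if it takes over 72 s, if anything falls off the work surface, if the arm or the gripper's body presses on something with over 40 N, if the wrist force passes 120 N, or if a joint passes its speed limit or range.

## Working session

There is one attempt and no reset: what is moved stays moved. The work goes in short steps, Python scripts to look and compute and a shell command to move; the robot and the scene stay as the last step left them, time stands still between calls to the robot, and variables do not carry over. Pictures are saved under pics/ and viewed, at most 10 in all, crops included, and the job is handed in when it is done.

```bash
mkdir -p pics; ls; python3 - <<'E'
from workcell import r
import cv2,json
s=r.observe();print({k:s[k] for k in("time_s","position","tcp_rot","opening")})
for n in("scene","top"):
    c=r.read_camera(n);cv2.imwrite(f"pics/{n}0.png",c["image"][:,:,::-1])
    print(n,c["camera_matrix"],c["rvec"],c["tvec"])
    json.dump({k:(c[k].tolist() if hasattr(c[k],'tolist') else c[k]) for k in("camera_matrix","rvec","tvec")},open(n+".json","w"))
E
```

```text
pics
{'time_s': 0.0, 'position': array([0.2474445 , 0.57316614, 0.2303363 ]), 'tcp_rot': array([-1.7987902e+02, -2.2137825e-02,  1.5663522e+02]), 'opening': 0.08537491287162632}
scene [[504.67100741   0.         320.163769  ]
 [  0.         504.67100741 241.16723041]
 [  0.           0.           1.        ]] [ 0.05399865  3.00241171 -0.85121905] [0.525412   0.07519874 1.36516267]
top [[533.52374215   0.         322.74491258]
 [  0.         533.52374215 241.2290192 ]
 [  0.           0.           1.        ]] [ 2.17650462 -2.129207    0.12230656] [0.02478151 0.53112691 1.19683644]
```

View pics/scene0.png

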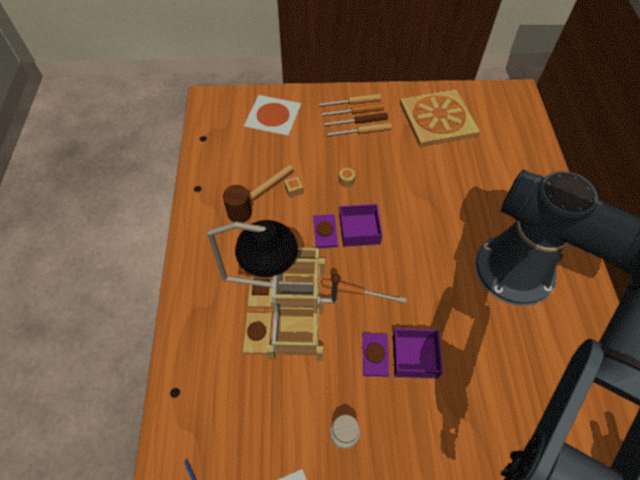

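View pics/top0.png

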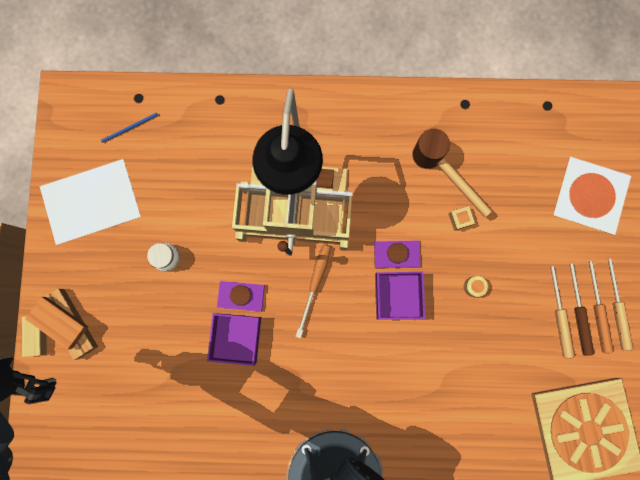

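Top view: block at about (463,217), disc at (478,287), chute mouth near (290,212), right-tray sample at (325,177) looks square. Scene view: left-tray sample at (257,330) looks round. I'll check these in enlarged crops.

```bash
python3 - <<'E'
import cv2,numpy as np
s=cv2.imread("pics/scene0.png");t=cv2.imread("pics/top0.png")
f=lambda a,x,y,w,h,k:cv2.resize(a[y:y+h,x:x+w],None,fx=k,fy=k,interpolation=cv2.INTER_CUBIC)
# left: scene chute 225..345 x 230..360 ; scene blanks 265..365 x160..200
A=f(s,230,235,120,125,4)   #480x500
B=f(s,275,160,80,40,4)    #320x160
C=f(t,425,195,80,110,4)     #320x440
o=np.zeros((600,800,3),np.uint8);o[:500,:480]=A;o[:160,480:800]=B;o[160:600,480:800]=C
cv2.imwrite("pics/crop1.png",o)
cv2.imwrite("pics/crop2.png",f(t,225,140,140,130,4.6)[:598])
E
```

```text
(no output)
```

View pics/crop1.png

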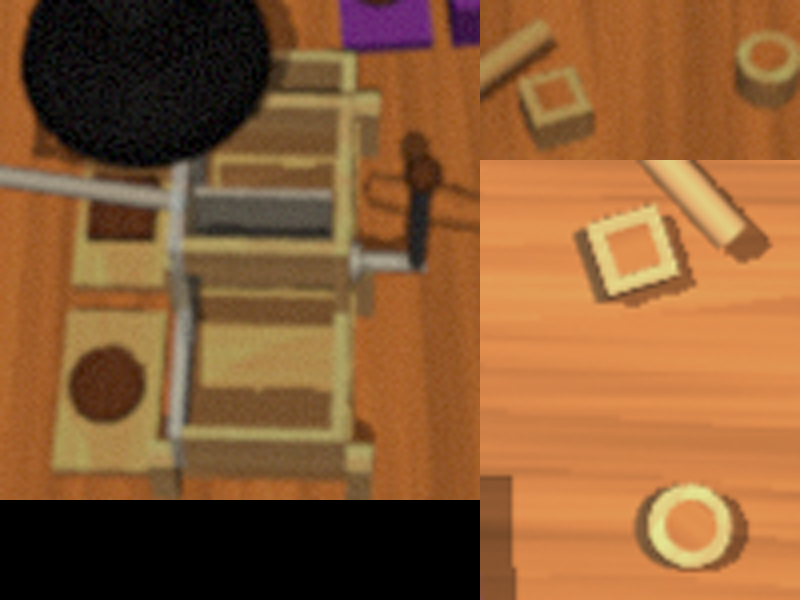

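View pics/crop2.png

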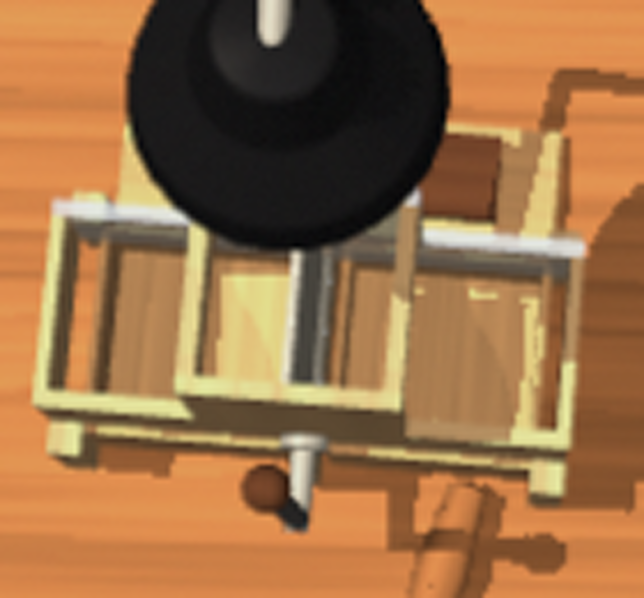

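Crops: the round sample is on the left tray (scene (257,331)) and the square one on the right tray (top (325,179)). The ball is at top (283,246) / scene (336,278). Triangulating now.

```bash
cat > h.py <<'E'
import json,numpy as np,cv2
from scipy.spatial.transform import Rotation as Ro
def cam(n):
    d=json.load(open(n+".json"));K=np.array(d["camera_matrix"]);R=cv2.Rodrigues(np.array(d["rvec"]))[0];t=np.array(d["tvec"]).ravel();return K,R,t
def ray(c,p):
    K,R,t=c;o=-R.T@t;d=R.T@np.linalg.solve(K,[*p,1.]);return o,d/np.linalg.norm(d)
def atz(c,p,z):
    o,d=ray(c,p);return o+d*(z-o[2])/d[2]
def tri(c1,p1,c2,p2):
    (a,u),(b,v)=ray(c1,p1),ray(c2,p2)
    s=np.linalg.lstsq(np.c_[u,-v],b-a,rcond=None)[0];P,Q=a+s[0]*u,b+s[1]*v
    return (P+Q)/2,np.linalg.norm(P-Q)
def proj(c,X):
    K,R,t=c;q=K@(R@np.asarray(X,float)+t);return q[:2]/q[2]
E
python3 - <<'E'
from h import *
np.set_printoptions(precision=4,suppress=True)
T,S=cam("top"),cam("scene")
for n,p,q in [("block top",(464,217.3),(294,184.2)),("disc top",(477.5,286.2),(347.5,174.2)),("ball",(282.8,246.3),(336.3,278)),("axle",(289.8,252),(333.8,300.5)),("sqsample",(325,179),(260.5,286.8))]:
    print(n,*tri(T,p,S,q))
for n,p,z in [("rimFL",(263.7,225.4),.19),("rimFR",(313,229.1),.19),("wFL",(233,228),.11),("wFR",(349.3,237.2),.11)]: print(n,atz(T,p,z))
print("round sample S z~.06",atz(S,(256.7,331),.06),atz(S,(256.7,331),.03))
# block edge dirs
c=[atz(T,(425+(u-480)/4,195+(v-160)/4),.034) for u,v in [(585,226),(657,206),(688,262),(612,297)]]
for i in range(4): d=c[(i+1)%4]-c[i];print(np.degrees(np.arctan2(d[1],d[0])),np.linalg.norm(d))
print([atz(T,p,.04) for p in [(490,213),(443,165)]])
E
```

```text
block top [ 0.5933 -0.291   0.0227] 0.0035308088582737067
disc top [ 0.4339 -0.3189  0.0282] 0.0025872738013356174
ball [0.4972 0.1141 0.1988] 0.0016797106626629263
axle [0.4987 0.1092 0.0711] 0.002591309623898342
sqsample [0.6834 0.0347 0.0081] 0.00021012232245737325
rimFL [0.5406 0.1545 0.19  ]
rimFR [0.5352 0.0548 0.19  ]
wFL [0.5456 0.2309 0.11  ]
wFR [ 0.5309 -0.0216  0.11  ]
round sample S z~.06 [0.6845 0.1776 0.06  ] [0.6877 0.1657 0.03  ]
-73.14604266548803 0.043552700808821634
-151.71527683010066 0.03687769160774725
115.91699307039869 0.04884505512014569
20.281833617815124 0.04391891837390054
[array([ 0.6033, -0.3469,  0.04  ]), array([ 0.7144, -0.2396,  0.04  ])]
```

```bash
cat >> h.py <<'E'
YAW=-3.2; C0=np.array([.5878,.1019])
def M(x,y,z):  # mouth-frame mm, z above bench mm
    a=np.radians(YAW);return np.array([*(C0+np.array([[np.cos(a),-np.sin(a)],[np.sin(a),np.cos(a)]])@[x/1e3,y/1e3]),z/1e3])
def O(lean,yaw=YAW): return Ro.from_euler('xyz',[180,0,yaw+180],degrees=True)*Ro.from_rotvec([0,-np.radians(lean),0])
def plan(*tg,start=None):
    from workcell import r
    s=r.observe();p=np.array(s["position"]);R=Ro.from_euler('xyz',s["tcp_rot"],degrees=True)
    print("t",round(float(s["time_s"]),2),"pos",np.round(p,4),"rot",np.round(s["tcp_rot"],1),"F",np.round(s["force"],1),"open",round(s["opening"],4),"q",np.round(s["qpos"],0))
    for q,R2 in tg:
        v=R.inv().apply(q-p);w=(R.inv()*R2).as_rotvec(degrees=True)
        print(np.round(v/.75,4).tolist(),np.round(w/60,3).tolist(),"dist",round(float(np.linalg.norm(v)),3));p,R=q,R2
E
python3 - <<'E'
from h import *
from workcell import r
c=r.read_camera("wrist");print(c["mount"].round(4).tolist(),c["camera_matrix"].round(1).tolist())
plan((np.array([.40,.30,.29]),O(25)),(M(-78,58,250),O(25)),(M(-78,58,165),O(25)))
E
```

```text
[[-0.0004, -0.9519, -0.3066, 0.0767], [1.0, 0.0001, -0.0015, -0.001], [0.0015, -0.3066, 0.9519, -0.1434], [0.0, 0.0, 0.0, 1.0]] [[362.0, 0.0, 319.2], [0.0, 362.0, 236.3], [0.0, 0.0, 1.0]]
t 0.15 pos [0.2476 0.5733 0.2306] rot [-179.9   -0.   156.6] F [ 0.4  0.6 -0.2] open 0.0854 q [ 56.  30.  82.  -0.  68. -10.]
[-0.3311, -0.254, -0.0789] [-0.075, -0.413, -0.33] dist 0.319
[-0.1232, -0.1724, 0.1163] [0.0, 0.0, 0.0] dist 0.181
[0.0479, -0.0, 0.1027] [0.0, 0.0, 0.0] dist 0.085
```

```bash
python3 -m pendant '[[[-0.07,-0.05,-0.016,-0.015,-0.083,-0.066,1],[-0.14,-0.10,-0.032,-0.03,-0.165,-0.13,1],[-0.21,-0.155,-0.048,-0.045,-0.25,-0.20,1],[-0.28,-0.21,-0.064,-0.06,-0.33,-0.265,1],[-0.331,-0.254,-0.079,-0.075,-0.413,-0.33,1]]]' 40
python3 -m pendant '[[[-0.03,-0.043,0.03,0,0,0,1],[-0.06,-0.086,0.058,0,0,0,1],[-0.09,-0.13,0.087,0,0,0,1],[-0.123,-0.172,0.116,0,0,0,1],[-0.123,-0.172,0.116,0,0,0,1]]]'
python3 - <<'E'
from h import *
from workcell import r
import cv2
plan((M(-78,58,165),O(25)),(M(-78,28,165),O(25)),(M(-78,-25,163),O(25)),(M(-78,-35,161),O(25)))
cv2.imwrite("pics/w1.png",r.read_camera("wrist")["image"][:,:,::-1])
E
```

```text
time_s: 0.78
position: [0.3981, 0.3043, 0.2897]
tcp_rot: [180.0, 25.2, 176.9]
force: [1.1, -0.5, 0.6]
opening: 0.0001
grasp_force: 0.0
time_s: 1.4
position: [0.5122, 0.1678, 0.2487]
tcp_rot: [179.9, 25.0, 176.4]
force: [-0.1, 0.7, -0.4]
opening: 0.0
grasp_force: 0.0
t 1.4 pos [0.5122 0.1678 0.2487] rot [179.9  25.  176.4] F [-0.1  0.7 -0.4] open 0.0 q [  9.  16. 110. -11.  30. -69.]
[0.0457, -0.005, 0.1018] [-0.001, 0.0, -0.005] dist 0.084
[-0.0, -0.04, 0.0] [0.0, 0.0, 0.0] dist 0.03
[0.0011, -0.0707, 0.0024] [0.0, 0.0, 0.0] dist 0.053
[0.0011, -0.0133, 0.0024] [0.0, 0.0, 0.0] dist 0.01
```

View pics/w1.png

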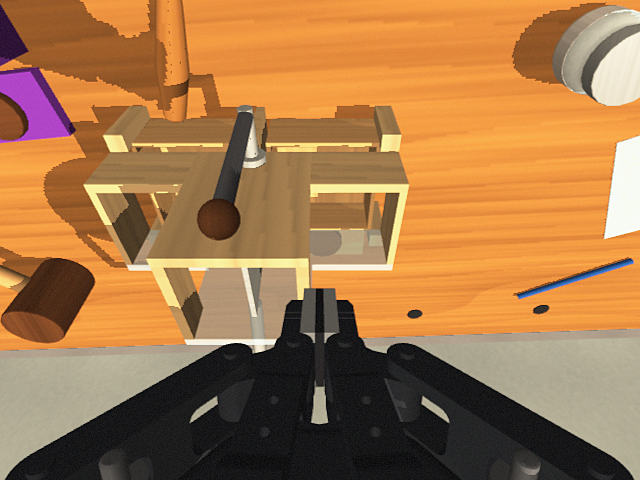

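The wrist view shows the ball at (218,219), handle near upright, closed finger tips at (320,295) to its left (+y). Lamp is out of the way; lowering and pushing.

```bash
python3 - <<'E'
from h import *
plan((M(-84,58,178),O(25)),(M(-84,-10,177),O(25)),(M(-84,-30,172),O(25)),(M(-84,-40,170),O(25)))
E
```

```text
t 1.45 pos [0.5108 0.169  0.2487] rot [179.9  25.  176.5] F [ 0.2 -0.3  0.2] open -0.0001 q [  9.  16. 110. -11.  30. -69.]
[0.0439, -0.0064, 0.0836] [-0.0, -0.0, -0.004] dist 0.071
[0.0006, -0.0907, 0.0012] [0.0, 0.0, 0.0] dist 0.068
[0.0028, -0.0267, 0.006] [0.0, 0.0, 0.0] dist 0.021
[0.0011, -0.0133, 0.0024] [0.0, 0.0, 0.0] dist 0.01
```

```bash
python3 -m pendant '[[[0.011,-0.002,0.021,0,0,0,1],[0.022,-0.003,0.042,0,0,0,1],[0.033,-0.005,0.063,0,0,0,1],[0.044,-0.006,0.083,0,0,0,1],[0.044,-0.006,0.083,0,0,0,1]]]'
python3 -m pendant '[[[0,-0.018,0,0,0,0,1],[0,-0.036,0,0,0,0,1],[0,-0.054,0,0,0,0,1],[0,-0.072,0.001,0,0,0,1],[0.001,-0.09,0.002,0,0,0,1]]]'
python3 -m pendant '[[[0.001,-0.006,0.001,0,0,0,1],[0.001,-0.012,0.003,0,0,0,1],[0.002,-0.018,0.005,0,0,0,1],[0.003,-0.026,0.006,0,0,0,1],[0.003,-0.026,0.006,0,0,0,1]]]'
python3 - <<'E'
from h import *
from workcell import r
import cv2
plan((M(-84,-40,172),O(25)))
w=r.read_camera("wrist")["image"][:,:,::-1];s=r.read_camera("scene")["image"][:,:,::-1];t=r.read_camera("top")["image"][:,:,::-1]
f=lambda a,x,y,ww,h,k:cv2.resize(a[y:y+h,x:x+ww],None,fx=k,fy=k)
o=np.zeros((600,800,3),np.uint8);o[:360,:480]=cv2.resize(w,(480,360));o[:240,480:800]=f(s,280,240,80,60,4);o[240:600,480:800]=f(t,250,190,80,90,4)
cv2.imwrite("pics/m1.png",o)
E
```

```text
time_s: 2.08
position: [0.5048, 0.167, 0.1778]
tcp_rot: [179.9, 24.9, 176.9]
force: [-0.1, 1.0, 0.8]
opening: -0.0
grasp_force: 0.0
time_s: 2.7
position: [0.503, 0.0993, 0.1783]
tcp_rot: [179.9, 25.2, 176.8]
force: [0.8, 0.3, -0.9]
opening: -0.0
grasp_force: 0.6
time_s: 3.32
position: [0.5015, 0.0791, 0.1719]
tcp_rot: [179.9, 25.0, 176.7]
force: [-0.1, 1.0, 0.2]
opening: 0.0001
grasp_force: 0.0
t 3.33 pos [0.5015 0.0791 0.1719] rot [179.9  25.  176.7] F [-0.1  1.   0.2] open 0.0001 q [ -4.  22. 120.   2.  13. -92.]
[-0.0011, -0.0165, 0.0003] [0.001, 0.0, -0.002] dist 0.012
```

View pics/m1.png

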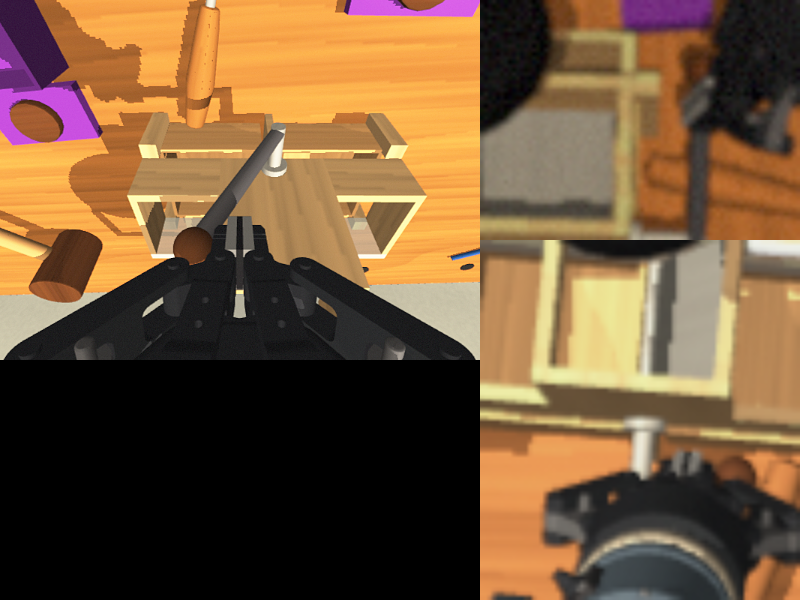

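The top crop shows the ball at full-image (315,247.5), leaning right with the flap over; I'll compute the angle and check how much push is left.

```bash
cat >> h.py <<'E'
_p=plan
def plan(*a,**k):
    from workcell import r
    s=r.observe();open("log.jsonl","a").write(json.dumps([list(map(float,s["qpos"])),list(map(float,s["position"])),list(map(float,s["tcp_rot"]))])+"\n");_p(*a,**k)
E
python3 - <<'E'
from h import *
T=cam("top");X=atz(T,(315,247.5),.184);a=np.radians(-YAW)
d=X[:2]-C0;y=-np.sin(-YAW*0)*0+np.sin(a)*d[0]+np.cos(a)*d[1];print(X,"ym",y,"angle",np.arcsin(y/.125))
plan()
E
python3 -m pendant '[[[0,-0.002,0,0,0,0,1],[0,-0.005,0,0,0,0,1],[0,-0.008,0,0,0,0,1],[0,-0.010,0,0,0,0,1],[0,-0.012,0,0,0,0,1]]]'
python3 -m pendant '[[[0,-0.002,0,0,0,0,1],[0,-0.004,0,0,0,0,1],[0,-0.004,0,0,0,0,1],[0,-0.004,0,0,0,0,1],[0,-0.004,0,0,0,0,1]]]'
```

```text
[0.49864975 0.050051   0.184     ] ym -0.05674465770470111 angle -0.4712015943990842
t 3.48 pos [0.5016 0.0794 0.172 ] rot [179.9  25.  176.7] F [ 0.6 -0.3  0.3] open -0.0 q [ -4.  22. 120.   2.  13. -92.]
time_s: 4.1
position: [0.501, 0.0723, 0.172]
tcp_rot: [179.7, 25.0, 176.7]
force: [3.2, 23.6, -2.4]
opening: 0.0004
grasp_force: 12.0
time_s: 4.72
position: [0.5009, 0.0718, 0.172]
tcp_rot: [179.6, 25.0, 176.8]
force: [6.2, 33.8, -2.9]
opening: -0.0
grasp_force: 17.1
```

```bash
python3 -m pendant '[[[0,0.015,0,0,0,0,1],[0,0.04,0,0,0,0,1],[-0.016,0.045,-0.035,0,0,0,1],[-0.034,0.045,-0.073,0,0,0,1],[-0.05,0.045,-0.11,0,0,0,1]]]'
python3 - <<'E'
from h import *
print(json.dumps([[56.408,30.224,82.088,0,67.689,-10.227],[.248,.574,.231],[180,0,156.635]]),file=open("log.jsonl","a"))
plan((np.array([.42,-.10,.27]),O(10,-20)),(np.array([.43,-.31,.24]),O(0,-36)))
E
```

```text
time_s: 5.35
position: [0.5019, 0.1009, 0.2638]
tcp_rot: [179.9, 25.1, 176.7]
force: [0.4, -1.5, -0.7]
opening: -0.0001
grasp_force: 0.0
t 5.35 pos [0.5019 0.1009 0.2638] rot [179.9  25.1 176.7] F [ 0.4 -1.5 -0.7] open -0.0001 q [ -1.  12. 113.  -2.  30. -86.]
[0.0814, -0.2735, -0.0478] [0.086, 0.249, 0.267] dist 0.217
[-0.0997, -0.2586, 0.0582] [0.023, 0.166, 0.266] dist 0.212
```

```bash
python3 -m pendant '[[[0.02,-0.068,-0.012,0.021,0.062,0.067,-1],[0.04,-0.136,-0.024,0.043,0.125,0.133,-1],[0.06,-0.205,-0.036,0.064,0.187,0.2,-1],[0.081,-0.273,-0.048,0.086,0.249,0.267,-1],[0.081,-0.273,-0.048,0.086,0.249,0.267,-1]]]'
python3 -m pendant '[[[-0.025,-0.065,0.014,0.006,0.041,0.066,-1],[-0.05,-0.13,0.029,0.012,0.083,0.133,-1],[-0.075,-0.195,0.043,0.018,0.125,0.2,-1],[-0.1,-0.259,0.058,0.023,0.166,0.266,-1],[-0.1,-0.259,0.058,0.023,0.166,0.266,-1]]]'
python3 - <<'E'
from h import *
from workcell import r
plan()
s=r.observe();c=r.read_camera("wrist");cv2.imwrite("pics/w2.png",c["image"][:,:,::-1])
json.dump([list(map(float,s["position"])),list(map(float,s["tcp_rot"])),c["mount"].tolist(),c["camera_matrix"].tolist()],open("w2.json","w"))
E
```

```text
time_s: 5.98
position: [0.4207, -0.1033, 0.2699]
tcp_rot: [-179.9, 10.1, 159.7]
force: [-0.2, 0.3, -0.3]
opening: 0.0854
grasp_force: 0.0
time_s: 6.6
position: [0.4315, -0.3131, 0.2384]
tcp_rot: [-180.0, 0.0, 143.9]
force: [-0.1, 0.4, 0.5]
opening: 0.0859
grasp_force: 0.0
t 6.6 pos [ 0.4315 -0.3131  0.2384] rot [-180.     0.   143.9] F [-0.1  0.4  0.5] open 0.0859 q [ -48.   23.   95.    0.   62. -102.]
```

View pics/w2.png

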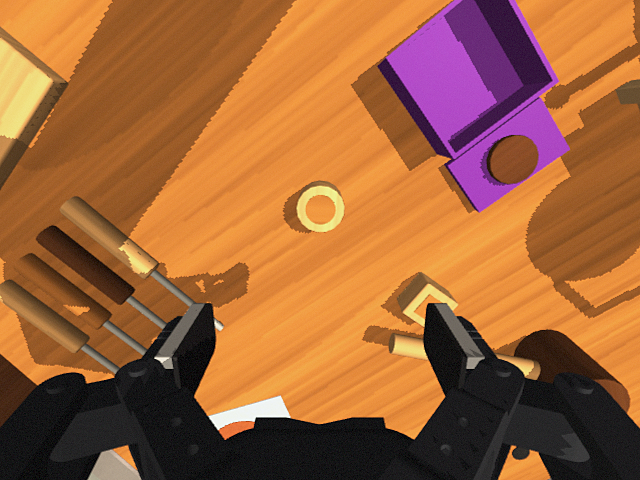

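Wrist view: disc top centre at (320,209), block top centre near (435,305), mallet handle just beyond it, gouge rack to the left well away from the disc.

```bash
cat >> h.py <<'E'
def wcam(f):
    p,e,m,K=json.load(open(f));m=np.array(m);Rt=Ro.from_euler('xyz',e,degrees=True).as_matrix()
    Rc=Rt@m[:3,:3];o=np.array(p)+Rt@m[:3,3];return np.array(K),Rc.T,-Rc.T@o
E
python3 - <<'E'
from h import *
from scipy.optimize import least_squares
T=cam("top");W=wcam("w2.json")
print("disc",atz(W,(320,209),.034),atz(T,(477.5,286.2),.034),tri(T,(477.5,286.2),W,(320,209)))
print("block",atz(W,(435,305),.034),atz(T,(464,217.3),.034),tri(T,(464,217.3),W,(435,305)))
D=[json.loads(l) for l in open("log.jsonl")]
def fk(x,q):
    r0,h,lat,L1,L2,e,d=x;q=np.asarray(q,float)
    R1=Ro.from_euler('z',q[0],degrees=True)
    A=R1*Ro.from_euler('y',q[1],degrees=True);B=A*Ro.from_euler('y',q[2],degrees=True)
    Wd=B*Ro.from_euler('ZYZ',[q[3],q[4],0],degrees=True)
    p=R1.apply([r0,lat,h])+A.apply([0,0,L1])+B.apply([e,0,L2])+Wd.apply([0,0,d])
    return p,Wd*Ro.from_euler('z',q[5]-90-180,degrees=True)
def res(x): return np.concatenate([fk(x,q)[0]-p for q,p,_ in D])
# orientation check
s=least_squares(lambda x:np.r_[res(x),1e-3*(x-[0,.3,.11,.4,.4,0,.25])],[0,.3,.11,.4,.4,0,.25])
print(len(D),s.x.round(3),np.abs(res(s.x)).max())
for q,p,e in D: print((fk(s.x,q)[1].inv()*Ro.from_euler('xyz',e,degrees=True)).as_rotvec(degrees=True).round(1))
json.dump(s.x.tolist(),open("kin.json","w"))
plan((np.array([.434,-.3195,.10]),O(0,-36)))
E
```

```text
disc [ 0.4374236  -0.31769236  0.034     ] [ 0.4348621  -0.31766624  0.034     ] (array([ 0.43500124, -0.31573028,  0.04332326]), np.float64(0.0016975252266427836))
block [ 0.59585085 -0.28024783  0.034     ] [ 0.59302358 -0.28864535  0.034     ] (array([ 0.58940333, -0.28251087,  0.04668895]), np.float64(0.006148520456594945))
4 [-0.001  0.274  0.111  0.59   0.392  0.115  0.298] 0.00013193659143739822
[-0. -0. -0.]
[-0. -0. -0.]
[-0. -0.  0.]
[-0. -0.  0.]
t 6.65 pos [ 0.4306 -0.3103  0.2384] rot [ 1.799e+02 -1.000e-01  1.440e+02] F [ 0.3  1.1 -0.2] open 0.0855 q [ -48.   22.   95.    0.   63. -102.]
[-0.0113, -0.0075, 0.1845] [0.001, -0.002, -0.001] dist 0.139
```

```bash
python3 - <<'E'
from h import *
plan((np.array([.436,-.3177,.06]),O(0,-36)),(np.array([.436,-.3177,.003]),O(0,-36)))
E
```

```text
t 6.65 pos [ 0.4306 -0.3103  0.2384] rot [ 1.799e+02 -1.000e-01  1.440e+02] F [ 0.3  1.1 -0.2] open 0.0855 q [ -48.   22.   95.    0.   63. -102.]
[-0.0121, -0.004, 0.2379] [0.001, -0.002, -0.001] dist 0.179
[-0.0, -0.0, 0.076] [0.0, 0.0, 0.0] dist 0.057
```

```bash
python3 -m pendant '[[[-0.003,-0.001,0.06,0,0,0,-1],[-0.006,-0.002,0.12,0,0,0,-1],[-0.009,-0.003,0.18,0,0,0,-1],[-0.012,-0.004,0.238,0,0,0,-1],[-0.012,-0.004,0.238,0,0,0,-1]]]' 40
python3 - <<'E'
from h import *
plan((np.array([.436,-.3177,.003]),O(0,-36)))
E
```

```text
time_s: 7.28
position: [0.434, -0.3135, 0.0587]
tcp_rot: [179.9, -0.5, 144.1]
force: [0.2, -0.1, -0.2]
opening: 0.0856
grasp_force: 0.0
t 7.28 pos [ 0.434  -0.3135  0.0587] rot [179.9  -0.5 144.1] F [ 0.2 -0.1 -0.2] open 0.0856 q [ -48.   39.  102.    0.   39. -102.]
[-0.006, -0.0031, 0.0742] [0.002, -0.008, 0.002] dist 0.056
```

```bash
python3 -m pendant '[[[-0.003,-0.001,0.025,0,0,0,-1],[-0.006,-0.003,0.05,0,0,0,-1],[-0.006,-0.003,0.074,0,0,0,-1],[-0.006,-0.003,0.074,0,0,0,0.9],[-0.006,-0.003,0.074,0,0,0,0.9]]]' 40
python3 -m pendant '[[[0,0,0,0,0,0,0.9],[0,0,0,0,0,0,0.9],[0,0,0,0,0,0,0.9],[0,0,-0.03,0,0,0,0.9],[0,0,-0.06,0,0,0,0.9]]]'
python3 -m pendant '[[[0,0,-0.07,0,0,0,0.9],[0,0,-0.14,0,0,0,0.9],[0,0,-0.21,0,0,0,0.9],[0,0,-0.28,0,0,0,0.9],[0,0,-0.32,0,0,0,0.9]]]'
cat >> h.py <<'E'
from scipy.optimize import least_squares
KX=json.load(open("kin.json"))
def fk(x,q):
    r0,h,lat,L1,L2,e,d=x;E=lambda a,v:Ro.from_euler(a,v,degrees=True)
    R1=E('z',q[0]);A=R1*E('y',q[1]);B=A*E('y',q[2]);Wd=B*E('ZY',[q[3],q[4]])
    return R1.apply([r0,lat,h])+A.apply([0,0,L1])+B.apply([e,0,L2])+Wd.apply([0,0,d]),Wd*E('z',q[5]-270)
LO=np.array([-176,-43,13,-81,1,-163]);HI=np.array([176,126,139,261,151,163])
def ik(p,R,q0):
    f=lambda q:np.r_[(fk(KX,q)[0]-p)*5,(fk(KX,q)[1].inv()*R).as_rotvec()]
    s=least_squares(f,np.clip(q0,LO+.1,HI-.1),bounds=(LO,HI));return s.x,np.abs(s.fun).max()
E
python3 - <<'E'
from h import *
from workcell import r
plan()
# drop pose: grasp point on mouth axis
for lean in(40,45,50):
  for az in(-13,-23,-33,-43):
    R=O(lean,az);g=M(-4,0,222);p=g+R.apply([0,0,.019])
    for q0 in([10,20,115,-60,25,-30],[20,20,115,-75,40,0]):
      q,e=ik(p,R,q0);print(lean,az,q.round(0),round(e,4))
E
```

```text
time_s: 7.9
position: [0.438, -0.3221, 0.0055]
tcp_rot: [180.0, -0.0, 144.0]
force: [0.0, 0.6, 0.6]
opening: 0.0514
grasp_force: 0.1
time_s: 8.52
position: [0.4378, -0.3218, 0.0507]
tcp_rot: [180.0, -0.1, 144.0]
force: [0.2, -0.1, -0.7]
opening: 0.0469
grasp_force: 41.2
time_s: 9.15
position: [0.4386, -0.3226, 0.2936]
tcp_rot: [-180.0, 0.2, 144.0]
force: [0.3, -0.5, -1.0]
opening: 0.0468
grasp_force: 41.3
t 9.15 pos [ 0.4386 -0.3226  0.2936] rot [-180.     0.2  144. ] F [ 0.3 -0.5 -1. ] open 0.0468 q [ -48.   20.   89.    0.   71. -102.]
40 -13 [  4.  25. 114. -80.  11.   3.] 0.0
40 -13 [  4.  25. 114. -80.  11.   3.] 0.0
40 -23 [  8.  26. 111. -72.  20.   6.] 0.0
40 -23 [  8.  26. 111. -72.  20.   6.] 0.0
40 -33 [ 11.  28. 108. -66.  30.   9.] 0.0
40 -33 [ 11.  28. 108. -66.  30.   9.] 0.0
40 -43 [ 14.  29. 104. -60.  38.  13.] 0.0
40 -43 [ 14.  29. 104. -60.  38.  13.] 0.0
45 -13 [  5.  25. 114. -81.  13.   5.] 0.0717
45 -13 [  5.  25. 114. -81.  13.   5.] 0.0717
45 -23 [  9.  27. 112. -81.  22.  15.] 0.04
45 -23 [  9.  27. 112. -81.  22.  15.] 0.04
45 -33 [ 13.  29. 110. -80.  31.  24.] 0.0
45 -33 [ 13.  29. 110. -80.  31.  24.] 0.0
45 -43 [ 15.  31. 106. -70.  40.  24.] 0.0
45 -43 [ 15.  31. 106. -70.  40.  24.] 0.0
50 -13 [  6.  25. 113. -81.  14.   5.] 0.1446
50 -13 [  6.  25. 113. -81.  14.   5.] 0.1446
50 -23 [ 11.  27. 111. -81.  25.  16.] 0.1047
50 -23 [ 11.  27. 111. -81.  25.  16.] 0.1047
50 -33 [ 14.  30. 109. -81.  35.  26.] 0.049
50 -33 [ 14.  30. 109. -81.  35.  26.] 0.049
50 -43 [ 17.  32. 107. -79.  43.  33.] 0.0
50 -43 [ 17.  32. 107. -79.  43.  33.] 0.0
```

```bash
cat >> h.py <<'E'
def chain(q,*tg):
    for p,R in tg: q,e=ik(p,R,q);print("   ik",q.round(0),round(e,4))
E
python3 - <<'E'
from h import *
from workcell import r
R=O(43,-30);z=R.apply([0,0,1.]);D=M(-8,0,226)+.0115*z
tg=[(np.array([.40,-.12,.36]),O(18,-33)),(D-.13*z,R),(D-.04*z,R),(D,R)]
print(D);plan(*tg);chain(r.observe()["qpos"],*tg)
E
```

```text
[0.58660469 0.09842508 0.21758943]
t 9.15 pos [ 0.4386 -0.3226  0.2936] rot [-180.     0.2  144. ] F [ 0.3 -0.5 -1. ] open 0.0468 q [ -48.   20.   89.    0.   71. -102.]
[0.2, 0.1883, -0.0894] [-0.009, -0.296, -0.049] dist 0.217
[0.0842, 0.3736, 0.039] [-0.026, -0.417, -0.043] dist 0.289
[-0.0, -0.0, 0.12] [0.0, 0.0, 0.0] dist 0.09
[-0.0, 0.0, 0.0533] [0.0, 0.0, 0.0] dist 0.04
   ik [-32.  -3. 109.  -0.  56. -89.] 0.0
   ik [ 21.  14. 111. -56.  40.   0.] 0.0
   ik [ 14.  22. 111. -68.  31.  11.] 0.0
   ik [ 12.  27. 111. -75.  28.  17.] 0.0
```

```bash
python3 -m pendant '[[[0.05,0.047,-0.022,-0.002,-0.074,-0.012,0.9],[0.1,0.094,-0.045,-0.005,-0.148,-0.025,0.9],[0.15,0.141,-0.067,-0.007,-0.222,-0.037,0.9],[0.2,0.188,-0.089,-0.009,-0.296,-0.049,0.9],[0.2,0.188,-0.089,-0.009,-0.296,-0.049,0.9]]]'
python3 -m pendant '[[[0.017,0.075,0.008,-0.005,-0.083,-0.009,0.9],[0.034,0.15,0.016,-0.01,-0.167,-0.017,0.9],[0.051,0.224,0.024,-0.016,-0.25,-0.026,0.9],[0.067,0.3,0.032,-0.021,-0.334,-0.034,0.9],[0.084,0.374,0.039,-0.026,-0.417,-0.043,0.9]]]'
python3 - <<'E'
from h import *
from workcell import r
R=O(43,-30);z=R.apply([0,0,1.]);D=M(-8,0,226)+.0115*z
tg=[(D-.13*z,R),(D-.04*z,R),(D,R)]
plan(*tg);chain(r.observe()["qpos"],*tg)
E
```

```text
time_s: 9.78
position: [0.3972, -0.116, 0.3577]
tcp_rot: [179.9, 17.8, 147.2]
force: [-0.3, -0.8, -0.1]
opening: 0.0468
grasp_force: 41.2
time_s: 10.4
position: [0.4886, 0.0845, 0.3183]
tcp_rot: [-179.2, 39.8, 149.5]
force: [0.0, -0.8, -0.1]
opening: 0.0468
grasp_force: 41.3
t 10.4 pos [0.4886 0.0845 0.3183] rot [-179.2   39.8  149.5] F [ 0.  -0.8 -0.1] open 0.0468 q [ 12.   9. 114. -48.  36. -12.]
[0.0164, 0.0813, -0.0049] [-0.019, -0.054, -0.006] dist 0.062
[-0.0, -0.0, 0.12] [0.0, 0.0, 0.0] dist 0.09
[-0.0, 0.0, 0.0533] [0.0, 0.0, 0.0] dist 0.04
   ik [ 21.  14. 111. -56.  40.   0.] 0.0
   ik [ 14.  22. 111. -68.  31.  11.] 0.0
   ik [ 12.  27. 111. -75.  28.  17.] 0.0
```

```bash
python3 -m pendant '[[[0.008,0.04,-0.002,-0.01,-0.027,-0.003,0.9],[0.016,0.081,-0.005,-0.019,-0.054,-0.006,0.9],[0.016,0.081,-0.005,-0.019,-0.054,-0.006,0.9],[0.016,0.081,-0.005,-0.019,-0.054,-0.006,0.9],[0.016,0.081,-0.005,-0.019,-0.054,-0.006,0.9]]]'
python3 - <<'E'
from h import *
from workcell import r
R=O(43,-30);z=R.apply([0,0,1.]);D=M(-8,0,226)+.0115*z
plan((D-.04*z,R),(D,R))
s=r.observe();c=r.read_camera("wrist");t=r.read_camera("top")["image"][:,:,::-1]
json.dump([list(map(float,s["position"])),list(map(float,s["tcp_rot"])),c["mount"].tolist(),c["camera_matrix"].tolist()],open("w3.json","w"))
o=np.zeros((600,800,3),np.uint8);o[:480,:640]=c["image"][:,:,::-1];o[360:600,560:800]=cv2.resize(t[150:270,220:340],(240,240))
cv2.imwrite("pics/m3.png",o)
E
```

```text
time_s: 11.02
position: [0.5085, 0.1403, 0.3133]
tcp_rot: [-180.0, 42.8, 149.9]
force: [-0.4, 0.2, -0.3]
opening: 0.047
grasp_force: 41.3
t 11.03 pos [0.5085 0.1403 0.3133] rot [-180.    42.8  149.9] F [-0.4  0.2 -0.3] open 0.047 q [ 20.  14. 111. -55.  40.  -0.]
[0.0003, 0.004, 0.1205] [-0.002, -0.003, -0.002] dist 0.09
[-0.0, 0.0, 0.0533] [0.0, 0.0, 0.0] dist 0.04
```

View pics/m3.png

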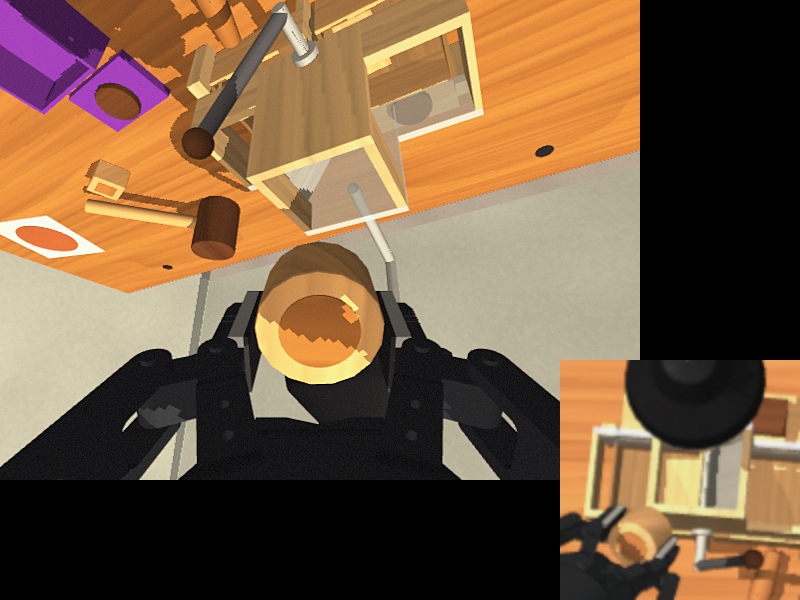

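The disc is held squarely; handle ball (198,143) is over to the right, left half of the mouth is open; rim outer corners at (247,180), (370,137), (408,210), (305,235). Cross-checking the mouth with those corners before going in.

```bash
python3 - <<'E'
from h import *
W=wcam("w3.json")
c=np.array([atz(W,p,.19) for p in[(247,180),(370,137),(408,210),(305,235)]]);print(c.round(4),c.mean(0),M(0,0,190))
E
python3 -m pendant '[[[0,0.001,0.03,0,0,0,0.9],[0,0.002,0.06,0,0,0,0.9],[0,0.004,0.09,0,0,0,0.9],[0,0.004,0.12,0,0,0,0.9],[0,0.004,0.12,0,0,0,0.9]]]'
python3 - <<'E'
from h import *
R=O(43,-30);z=R.apply([0,0,1.]);D=M(-8,0,226)+.0115*z
plan((D,R))
E
```

```text
[[0.5409 0.0554 0.19  ]
 [0.5464 0.1561 0.19  ]
 [0.6442 0.15   0.19  ]
 [0.6368 0.0483 0.19  ]] [0.59208343 0.10243926 0.19      ] [0.5878 0.1019 0.19  ]
time_s: 11.75
position: [0.5631, 0.1121, 0.2464]
tcp_rot: [-179.9, 42.8, 149.9]
force: [-0.6, 0.0, -0.2]
opening: 0.047
grasp_force: 41.3
t 11.75 pos [0.5631 0.1121 0.2464] rot [-179.9   42.8  149.9] F [-0.6  0.  -0.2] open 0.047 q [ 14.  23. 111. -68.  31.  10.]
[-0.0006, -0.0, 0.0528] [-0.003, -0.004, -0.001] dist 0.04
```

```bash
python3 -m pendant '[[[0,0,0.015,0,0,0,0.9],[0,0,0.03,0,0,0,0.9],[0,0,0.045,0,0,0,0.9],[0,0,0.054,0,0,0,0.9],[0,0,0.054,0,0,0,0.9]]]'
python3 -m pendant '[[[0,0,0,0,0,0,0.9],[0,0,0,0,0,0,-1],[0,0,0,0,0,0,-1],[0,0,0,0,0,0,-1],[0,0,0,0,0,0,-1]]]'
python3 -m pendant '[[[0,0,-0.04,0,0,0,-1],[0,0,-0.08,0,0,0,-1],[0,0,-0.12,0,0,0,-1],[0,0,-0.16,0,0,0,-1],[0,0,-0.19,0,0,0,-1]]]'
python3 - <<'E'
from h import *
from workcell import r
plan()
c=r.read_camera("wrist");t=r.read_camera("top")["image"][:,:,::-1]
o=np.zeros((600,800,3),np.uint8);o[:480,:640]=c["image"][:,:,::-1];o[360:600,560:800]=cv2.resize(t[150:270,220:340],(240,240))
cv2.imwrite("pics/m4.png",o)
E
```

```text
time_s: 12.38
position: [0.587, 0.0994, 0.2169]
tcp_rot: [-180.0, 42.8, 150.0]
force: [-0.2, -0.4, 0.5]
opening: 0.0467
grasp_force: 41.3
time_s: 13.0
position: [0.5869, 0.0997, 0.2177]
tcp_rot: [180.0, 42.9, 150.0]
force: [-0.2, -0.1, 0.4]
opening: 0.0857
grasp_force: 0.0
time_s: 13.62
position: [0.5023, 0.1486, 0.3231]
tcp_rot: [179.9, 42.9, 149.9]
force: [1.0, -0.2, 1.1]
opening: 0.0854
grasp_force: 0.0
t 13.62 pos [0.5023 0.1486 0.3231] rot [179.9  42.9 149.9] F [ 1.  -0.2  1.1] open 0.0854 q [ 22.  13. 110. -54.  41.  -1.]
```

View pics/m4.png

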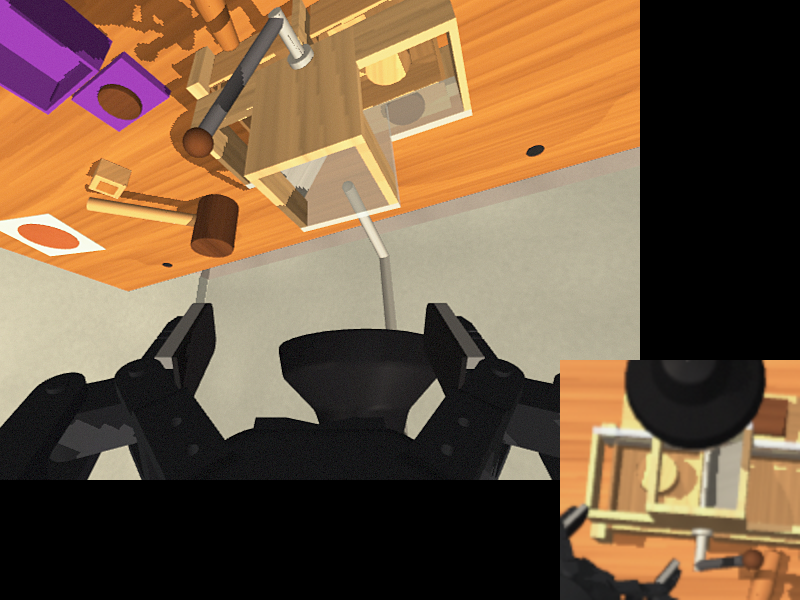

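The disc is out of the mouth and lies in the left bay (wrist (388,65), top about (270,206)); handle still over to the right. I'll check its height and place by triangulation.

```bash
python3 - <<'E'
from h import *
from workcell import r
s=r.observe();m=json.load(open("w3.json"));json.dump([list(map(float,s["position"])),list(map(float,s["tcp_rot"])),m[2],m[3]],open("w4.json","w"))
W=wcam("w4.json");T=cam("top")
print(tri(T,(270,206),W,(388,65)),"tray L",M(0,61,4),"R",M(0,-61,4))
print(atz(T,(270,206),.038),atz(W,(388,68),.038))
# handle push from right: fingers at right of ball (ball ym -62)
tg=[(M(-90,-20,330),O(25,-10)),(M(-84,-110,230),O(25)),(M(-84,-110,168),O(25)),(M(-84,-75,168),O(25))]
plan(*tg);chain(r.observe()["qpos"],*tg)
E
```

```text
(array([0.61097759, 0.16358978, 0.03989976]), np.float64(0.007674501325836291)) tray L [0.59120511 0.16280489 0.004     ] R [0.58439489 0.04099511 0.004     ]
[0.60942748 0.16039794 0.038     ] [0.61795144 0.16522803 0.038     ]
t 13.72 pos [0.5027 0.1491 0.324 ] rot [179.8  43.  149.9] F [ 0.2 -0.1  0.3] open 0.085 q [ 22.  13. 110. -54.  41.  -1.]
[-0.0309, -0.0757, 0.0175] [-0.184, 0.297, -0.278] dist 0.063
[0.0363, -0.1182, 0.1302] [-0.048, 0.0, -0.103] dist 0.135
[0.0349, -0.0, 0.0749] [0.0, 0.0, 0.0] dist 0.062
[0.0, 0.0467, 0.0] [0.0, 0.0, 0.0] dist 0.035
   ik [ -0.   6. 108.  -6.  42. -77.] 0.0
   ik [ -17.   14.  118.   14.   24. -115.] 0.0
   ik [ -17.   22.  122.   26.   13. -128.] 0.0
   ik [ -11.   22.  122.   16.   12. -113.] 0.0
```

```bash
python3 -m pendant '[[[-0.01,-0.025,0.005,-0.046,0.074,-0.07,1],[-0.02,-0.05,0.01,-0.092,0.148,-0.139,1],[-0.031,-0.076,0.018,-0.138,0.223,-0.208,1],[-0.031,-0.076,0.018,-0.184,0.297,-0.278,1],[-0.031,-0.076,0.018,-0.184,0.297,-0.278,1]]]' 40
python3 -m pendant '[[[0.009,-0.03,0.01,-0.012,0,-0.026,1],[0.018,-0.06,0.03,-0.024,0,-0.052,1],[0.027,-0.09,0.07,-0.036,0,-0.078,1],[0.036,-0.118,0.13,-0.048,0,-0.103,1],[0.036,-0.118,0.13,-0.048,0,-0.103,1]]]'
python3 - <<'E'
from h import *
from workcell import r
tg=[(M(-84,-110,174),O(25)),(M(-84,-80,174),O(25)),(M(-84,0,176),O(25)),(M(-84,25,173),O(25))]
plan(*tg)
E
```

```text
time_s: 14.35
position: [0.4974, 0.0845, 0.3273]
tcp_rot: [-179.9, 24.7, 170.0]
force: [-0.3, 0.0, -0.1]
opening: -0.0001
grasp_force: 0.0
time_s: 14.98
position: [0.4962, -0.0062, 0.2245]
tcp_rot: [180.0, 24.3, 176.4]
force: [0.2, -0.3, 1.2]
opening: -0.0001
grasp_force: 0.0
t 14.97 pos [ 0.4962 -0.0062  0.2245] rot [180.   24.3 176.4] F [ 0.2 -0.3  1.2] open -0.0001 q [ -17.   14.  118.   14.   24. -115.]
[0.026, 0.0041, 0.0621] [-0.002, -0.011, -0.006] dist 0.051
[0.0, 0.04, -0.0] [0.0, 0.0, 0.0] dist 0.03
[-0.0011, 0.1067, -0.0024] [0.0, 0.0, 0.0] dist 0.08
[0.0017, 0.0333, 0.0036] [0.0, 0.0, 0.0] dist 0.025
```

```bash
python3 -m pendant '[[[0.007,0.001,0.016,0,-0.003,-0.002,1],[0.014,0.002,0.032,0,-0.006,-0.003,1],[0.02,0.003,0.048,0,-0.009,-0.005,1],[0.026,0.004,0.062,-0.002,-0.011,-0.006,1],[0.026,0.004,0.062,-0.002,-0.011,-0.006,1]]]'
python3 -m pendant '[[[0,0.02,0,0,0,0,1],[0,0.04,0,0,0,0,1],[0,0.06,0,0,0,0,1],[0,0.08,-0.001,0,0,0,1],[0,0.1,-0.002,0,0,0,1]]]'
python3 -m pendant '[[[0,0.015,0,0,0,0,1],[0,0.03,0,0,0,0,1],[0,0.045,0,0,0,0,1],[0,0.06,0.001,0,0,0,1],[0.001,0.07,0.002,0,0,0,1]]]'
python3 - <<'E'
from h import *
plan((M(-84,35,172),O(25)),)
E
```

```text
time_s: 15.6
position: [0.4996, -0.0011, 0.1779]
tcp_rot: [-179.9, 25.4, 177.1]
force: [0.2, -0.3, 0.2]
opening: -0.0001
grasp_force: 0.0
time_s: 16.23
position: [0.5041, 0.0736, 0.1808]
tcp_rot: [-179.8, 25.7, 177.1]
force: [0.0, -1.7, 0.8]
opening: 0.0002
grasp_force: 0.7
time_s: 16.85
position: [0.5063, 0.1261, 0.1786]
tcp_rot: [-179.8, 25.6, 177.1]
force: [-0.1, -1.3, -0.0]
opening: -0.0001
grasp_force: 0.5
t 16.85 pos [0.5063 0.1261 0.1786] rot [-179.8   25.6  177.1] F [-0.1 -1.3 -0. ] open -0.0001 q [  3.  22. 118. -11.  15. -74.]
[0.0052, 0.0205, 0.0072] [-0.0, 0.01, 0.005] dist 0.017
```

```bash
python3 -m pendant '[[[0.001,0.005,0.002,0,0,0,1],[0.003,0.01,0.004,0,0,0,1],[0.004,0.014,0.006,0,0,0,1],[0.005,0.018,0.007,0,0,0,1],[0.005,0.02,0.007,0,0,0,1]]]'
python3 -m pendant '[[[0,0.002,0,0,0,0,1],[0,0.003,0,0,0,0,1],[0,0.004,0,0,0,0,1],[0,0.004,0,0,0,0,1],[0,0.004,0,0,0,0,1]]]'
```

```text
time_s: 17.48
position: [0.505, 0.1407, 0.1706]
tcp_rot: [-179.8, 25.4, 177.1]
force: [1.1, -2.0, -1.1]
opening: -0.0001
grasp_force: 0.5
time_s: 18.1
position: [0.5052, 0.1437, 0.1709]
tcp_rot: [-179.8, 25.5, 177.1]
force: [-0.1, -0.6, 0.6]
opening: 0.0
grasp_force: 0.4
```

```bash
python3 -m pendant '[[[0,0.002,0,0,0,0,1],[0,0.004,0,0,0,0,1],[0,0.005,0,0,0,0,1],[0,0.006,0,0,0,0,1],[0,0.006,0,0,0,0,1]]]'
python3 -m pendant '[[[0,0.001,0,0,0,0,1],[0,0.002,0,0,0,0,1],[0,0.003,0,0,0,0,1],[0,0.004,0,0,0,0,1],[0,0.004,0,0,0,0,1]]]'
python3 - <<'E'
from h import *
from workcell import r
plan()
c=r.read_camera("top")["image"];x=c[190:270,240:320];np.save("top_c.npy",c)
hsv=cv2.cvtColor(x,cv2.COLOR_RGB2HSV);
m=((x[...,0]<130)&(x[...,0]>45)&(x[...,1]<75)&(x[...,0].astype(int)-x[...,2]>25)).astype(np.uint8)
n,l,st,ce=cv2.connectedComponentsWithStats(m)
for i in range(1,n):
    if st[i,4]>12: print(st[i],ce[i]+[240,190])
E
```

```text
time_s: 18.73
position: [0.5057, 0.1483, 0.1709]
tcp_rot: [-179.9, 25.5, 177.1]
force: [-0.5, 0.1, -0.3]
opening: 0.0002
grasp_force: 0.3
time_s: 19.35
position: [0.5056, 0.1495, 0.1707]
tcp_rot: [-179.7, 25.4, 177.1]
force: [0.6, -11.8, 0.2]
opening: 0.0004
grasp_force: 5.4
t 19.35 pos [0.5056 0.1495 0.1707] rot [-179.7   25.4  177.1] F [  0.6 -11.8   0.2] open 0.0004 q [  7.  23. 117. -17.  15. -64.]
[ 6  3  5 32 55] [248.30909091 207.70909091]
[16 46 32  3 34] [271.14705882 236.94117647]
[11 49 12  8 45] [255.62222222 242.33333333]
[57 49 23  3 26] [308.69230769 240.        ]
[75 65  5 15 27] [316.62962963 261.14814815]
```

```bash
python3 -m pendant '[[[0,-0.02,0,0,0,0,1],[0,-0.05,0,0,0,0,1],[-0.02,-0.07,-0.045,0,0,0,1],[-0.04,-0.09,-0.09,0,0,0,1],[-0.06,-0.11,-0.135,0,0,0,1]]]'
python3 - <<'E'
from h import *
from workcell import r
tg=[(np.array([.47,-.12,.29]),O(10,-35)),(np.array([.59,-.288,.20]),O(0,-68))]
plan(*tg);chain(r.observe()["qpos"],*tg)
E
```

```text
time_s: 20.02
position: [0.4986, 0.069, 0.2831]
tcp_rot: [-179.9, 25.5, 177.1]
force: [0.1, -0.1, 0.5]
opening: -0.0
grasp_force: 0.0
t 20.02 pos [0.4986 0.069  0.2831] rot [-179.9   25.5  177.1] F [ 0.1 -0.1  0.5] open -0.0 q [ -5.   9. 113.   2.  33. -94.]
[0.019, -0.2536, -0.0187] [0.162, 0.252, 0.511] dist 0.191
[-0.2348, -0.0917, 0.1632] [0.048, 0.162, 0.549] dist 0.225
   ik [-27.  11. 104.  -2.  55. -81.] 0.0
   ik [-36.  35.  79.   0.  66. -58.] 0.0
```

```bash
python3 -m pendant '[[[0.004,-0.05,-0.004,0.032,0.05,0.1,-0.5],[0.008,-0.1,-0.008,0.065,0.1,0.204,-0.5],[0.012,-0.15,-0.012,0.097,0.15,0.307,-0.5],[0.016,-0.2,-0.016,0.13,0.2,0.41,-0.5],[0.019,-0.254,-0.019,0.162,0.252,0.511,-0.5]]]'
python3 -m pendant '[[[-0.047,-0.018,0.033,0.01,0.032,0.11,-0.5],[-0.094,-0.037,0.065,0.02,0.065,0.22,-0.5],[-0.141,-0.055,0.098,0.03,0.097,0.33,-0.5],[-0.188,-0.073,0.13,0.04,0.13,0.44,-0.5],[-0.235,-0.092,0.163,0.048,0.162,0.549,-0.5]]]'
python3 -m pendant '[[[0,0,0,0,0,0,-0.5],[0,0,0,0,0,0,-0.5],[0,0,0,0,0,0,-0.5],[0,0,0,0,0,0,-0.5],[0,0,0,0,0,0,-0.5]]]'
python3 - <<'E'
from h import *
from workcell import r
plan()
s=r.observe();c=r.read_camera("wrist");im=c["image"][:,:,::-1];cv2.imwrite("pics/w5.png",im)
json.dump([list(map(float,s["position"])),list(map(float,s["tcp_rot"])),c["mount"].tolist(),c["camera_matrix"].tolist()],open("w5.json","w"))
W=wcam("w5.json");print(proj(W,[.593,-.2887,.034]),proj(W,[.6033,-.3469,.04]))
t=r.read_camera("top")["image"][:,:,::-1]
print(proj(cam("top"),M(-90,62,184)),proj(cam("top"),M(-90,0,200)))
o=np.zeros((600,800,3),np.uint8);o[:480,:560]=cv2.resize(im[100:340,180:460],(560,480),interpolation=cv2.INTER_CUBIC);o[300:600,560:800]=cv2.resize(t[170:270,250:330],(240,300))
cv2.imwrite("pics/m5.png",o)
E
```

```text
time_s: 20.65
position: [0.4698, -0.1209, 0.2894]
tcp_rot: [-180.0, 10.0, 144.8]
force: [0.7, -0.3, 0.1]
opening: 0.064
grasp_force: 0.0
time_s: 21.28
position: [0.5911, -0.2893, 0.1986]
tcp_rot: [-180.0, 0.0, 111.8]
force: [0.6, -0.4, 0.2]
opening: 0.0638
grasp_force: 0.0
time_s: 21.9
position: [0.5899, -0.2878, 0.2001]
tcp_rot: [-180.0, 0.1, 112.0]
force: [-0.7, 0.1, 0.0]
opening: 0.064
grasp_force: 0.0
t 21.9 pos [ 0.5899 -0.2878  0.2001] rot [-1.80e+02  1.00e-01  1.12e+02] F [-0.7  0.1  0. ] open 0.064 q [-36.  35.  79.  -0.  66. -58.]
[321.81437045 212.79160994] [308.3037421  275.87131801]
[256.26696793 244.88862912] [286.2163625  246.34443517]
```

View pics/m5.png

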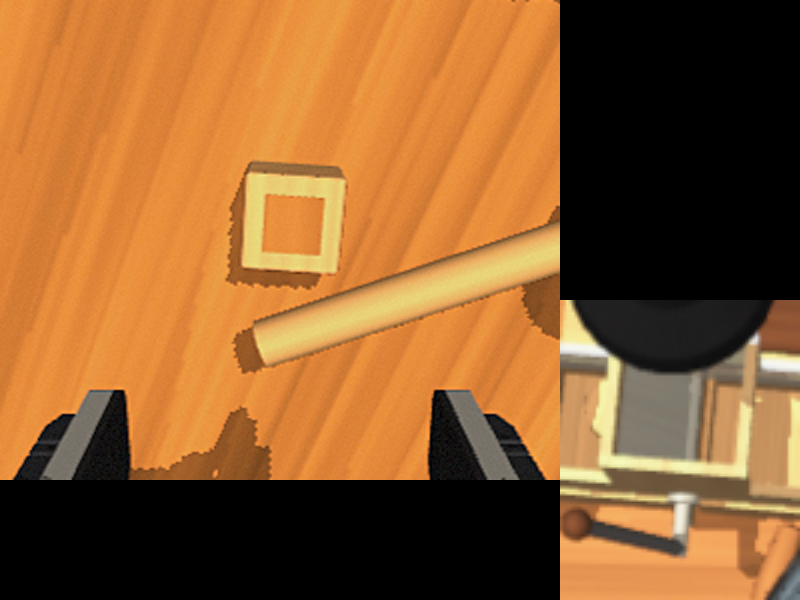

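The block's top corners in the wrist crop are (245,172), (347,178), (340,274), (242,267), turned about 3° from the gripper, mallet handle clear to the fingers' side. In the top crop the handle is fully left (ball at about (255,244), predicted (256,245)) with the flap over the left half.

```bash
python3 - <<'E'
from h import *
from workcell import r
W=wcam("w5.json");T=cam("top")
c=np.array([atz(W,(180+u/2,100+v/2),.034) for u,v in[(245,172),(347,178),(340,274),(242,267)]]);print(c.round(4))
m=c.mean(0);print("centre",m,tri(T,(464,217.3),W,(326.75,211.4)))
a=[np.degrees(np.arctan2(*(c[(i+1)%4]-c[i])[[1,0]]))%90 for i in range(4)];print("yaw",a)
yw=np.mean(a)-90
b=np.array([m[0]-.001,m[1],.07]);g=b.copy();g[2]=.004
print(yw,b);tg=[(b,O(0,yw)),(g,O(0,yw))]
plan(*tg);chain(r.observe()["qpos"],*tg)
E
```

```text
[[ 0.5687 -0.2729  0.034 ]
 [ 0.6104 -0.2589  0.034 ]
 [ 0.6249 -0.3     0.034 ]
 [ 0.5829 -0.3134  0.034 ]]
centre [ 0.59671854 -0.28630375  0.034     ] (array([ 0.59908738, -0.29444048,  0.00409645]), np.float64(0.003971642266051115))
yaw [np.float64(18.617282289409335), np.float64(19.53521678583877), np.float64(17.724870242301535), np.float64(19.38700848677263)]
-71.18390554891943 [ 0.59571854 -0.28630375  0.07      ]
t 22.0 pos [ 0.5899 -0.2881  0.1998] rot [-1.80e+02  1.00e-01  1.12e+02] F [-0.   1.1 -0.4] open 0.064 q [-36.  35.  79.  -0.  66. -58.]
[-0.0005, 0.0082, 0.173] [-0.0, 0.001, 0.053] dist 0.13
[0.0, -0.0, 0.088] [0.0, 0.0, 0.0] dist 0.066
   ik [-35.  44.  83.  -0.  53. -54.] 0.0
   ik [-35.  50.  84.   0.  46. -54.] 0.0
```

```bash
python3 -m pendant '[[[0,0.002,0.043,0,0,0.013,-0.5],[0,0.004,0.087,0,0,0.026,-0.5],[0,0.006,0.13,0,0,0.04,-0.5],[0,0.008,0.173,0,0,0.053,-0.5],[0,0.008,0.173,0,0,0.053,-0.5]]]'
python3 - <<'E'
from h import *
plan((np.array([.5955,-.287,.004]),O(0,-71)))
E
```

```text
time_s: 22.62
position: [0.5935, -0.2849, 0.0669]
tcp_rot: [-179.7, -0.3, 108.8]
force: [-0.3, 0.4, 0.1]
opening: 0.064
grasp_force: 0.0
t 22.62 pos [ 0.5935 -0.2849  0.0669] rot [-179.7   -0.3  108.8] F [-0.3  0.4  0.1] open 0.064 q [-35.  44.  83.  -0.  53. -54.]
[-0.004, 0.002, 0.0838] [-0.004, -0.004, -0.003] dist 0.063
```

```bash
python3 -m pendant '[[[-0.001,0.001,0.028,0,0,0,-0.5],[-0.003,0.002,0.056,0,0,0,-0.5],[-0.003,0.002,0.084,0,0,0,-0.5],[-0.003,0.002,0.084,0,0,0,-0.5],[-0.003,0.002,0.084,0,0,0,0.9]]]' 40
python3 -m pendant '[[[0,0,0,0,0,0,0.9],[0,0,0,0,0,0,0.9],[0,0,0,0,0,0,0.9],[0,0,-0.03,0,0,0,0.9],[0,0,-0.06,0,0,0,0.9]]]'
python3 -m pendant '[[[0,0,-0.07,0,0,0,0.9],[0,0,-0.14,0,0,0,0.9],[0,0,-0.21,0,0,0,0.9],[0,0,-0.28,0,0,0,0.9],[0,0,-0.32,0,0,0,0.9]]]'
python3 - <<'E'
from h import *
from workcell import r
R=O(42,-27);z=R.apply([0,0,1.]);D=M(-3,0,227)+.0115*z
tg=[(np.array([.42,-.12,.36]),O(15,-45)),(np.array([.44,.04,.36]),O(30,-33)),(D-.13*z,R),(D-.04*z,R),(D,R)]
print(D);plan(*tg);chain(r.observe()["qpos"],*tg)
E
```

```text
time_s: 23.25
position: [0.5976, -0.2881, 0.0065]
tcp_rot: [-180.0, 0.0, 108.8]
force: [-0.4, -0.5, -0.2]
opening: 0.047
grasp_force: 0.0
time_s: 23.88
position: [0.5976, -0.288, 0.0531]
tcp_rot: [-180.0, 0.0, 108.8]
force: [-0.2, -0.7, -0.3]
opening: 0.0436
grasp_force: 41.8
time_s: 24.5
position: [0.5984, -0.2881, 0.2972]
tcp_rot: [179.8, 0.4, 108.8]
force: [0.5, 0.2, -0.5]
opening: 0.0436
grasp_force: 41.8
[0.59166097 0.09857401 0.21845383]
t 24.5 pos [ 0.5984 -0.2881  0.2972] rot [179.8   0.4 108.8] F [ 0.5  0.2 -0.5] open 0.0436 q [-35.  30.  72.  -0.  78. -54.]
[0.2883, -0.1526, -0.086] [-0.055, -0.239, -0.434] dist 0.253
[0.1275, 0.1697, -0.0342] [-0.077, -0.249, -0.185] dist 0.161
[0.0198, 0.1635, 0.0577] [-0.059, -0.2, -0.081] dist 0.131
[-0.0, 0.0, 0.12] [0.0, 0.0, 0.0] dist 0.09
[0.0, -0.0, 0.0533] [0.0, 0.0, 0.0] dist 0.04
   ik [-28.   1. 105.  -5.  60. -71.] 0.0
   ik [  2.  -1. 111. -23.  46. -42.] 0.0
   ik [ 18.  13. 111. -53.  36.  -6.] 0.0
   ik [ 13.  22. 112. -66.  28.   5.] 0.0
   ik [ 10.  26. 111. -74.  25.  12.] 0.0
```

```bash
python3 -m pendant '[[[0.058,-0.03,-0.017,-0.011,-0.048,-0.087,0.9],[0.115,-0.061,-0.034,-0.022,-0.096,-0.174,0.9],[0.173,-0.092,-0.052,-0.033,-0.143,-0.26,0.9],[0.231,-0.122,-0.069,-0.044,-0.191,-0.347,0.9],[0.288,-0.153,-0.086,-0.055,-0.239,-0.434,0.9]]]'
python3 -m pendant '[[[0.026,0.034,-0.007,-0.015,-0.05,-0.037,0.9],[0.051,0.068,-0.014,-0.031,-0.1,-0.074,0.9],[0.077,0.102,-0.021,-0.046,-0.15,-0.111,0.9],[0.102,0.136,-0.028,-0.062,-0.2,-0.148,0.9],[0.128,0.17,-0.034,-0.077,-0.249,-0.185,0.9]]]'
python3 - <<'E'
from h import *
R=O(42,-27);z=R.apply([0,0,1.]);D=M(-3,0,227)+.0115*z
plan((D-.13*z,R))
E
```

```text
time_s: 25.12
position: [0.4178, -0.1188, 0.3577]
tcp_rot: [-179.9, 14.8, 135.2]
force: [-0.1, 0.2, 0.2]
opening: 0.0434
grasp_force: 41.7
time_s: 25.75
position: [0.4389, 0.0412, 0.358]
tcp_rot: [179.9, 29.8, 146.9]
force: [-0.3, 0.0, 0.7]
opening: 0.0436
grasp_force: 41.7
t 25.75 pos [0.4389 0.0412 0.358 ] rot [179.9  29.8 146.9] F [-0.3  0.   0.7] open 0.0436 q [  2.  -1. 112. -23.  46. -42.]
[0.0166, 0.1629, 0.0568] [-0.057, -0.203, -0.082] dist 0.13
```

```bash
python3 -m pendant '[[[0.004,0.04,0.014,-0.014,-0.05,-0.02,0.9],[0.008,0.081,0.028,-0.028,-0.1,-0.041,0.9],[0.012,0.122,0.042,-0.042,-0.152,-0.061,0.9],[0.017,0.163,0.057,-0.057,-0.203,-0.082,0.9],[0.017,0.163,0.057,-0.057,-0.203,-0.082,0.9]]]'
python3 -m pendant '[[[0,0,0.03,0,0,0,0.9],[0,0,0.06,0,0,0,0.9],[0,0,0.09,0,0,0,0.9],[0,0,0.12,0,0,0,0.9],[0,0,0.12,0,0,0,0.9]]]'
python3 - <<'E'
from h import *
R=O(42,-27);z=R.apply([0,0,1.]);D=M(-3,0,227)+.0115*z
plan((D,R))
E
```

```text
time_s: 26.38
position: [0.5142, 0.1384, 0.3127]
tcp_rot: [-179.8, 41.7, 153.2]
force: [-0.6, -1.0, -1.4]
opening: 0.0436
grasp_force: 41.7
time_s: 27.0
position: [0.5679, 0.1082, 0.2463]
tcp_rot: [-179.9, 41.8, 152.9]
force: [-0.1, -0.7, -0.2]
opening: 0.0432
grasp_force: 41.7
t 27.0 pos [0.5679 0.1082 0.2463] rot [-179.9   41.8  152.9] F [-0.1 -0.7 -0.2] open 0.0432 q [ 12.  22. 111. -66.  28.   5.]
[-0.0007, 0.0031, 0.0504] [-0.004, -0.004, -0.002] dist 0.038
```

```bash
python3 -m pendant '[[[0,0.001,0.015,0,0,0,0.9],[0,0.002,0.03,0,0,0,0.9],[0,0.003,0.045,0,0,0,0.9],[0,0.003,0.05,0,0,0,0.9],[0,0.003,0.05,0,0,0,0.9]]]'
python3 -m pendant '[[[0,0,0,0,0,0,0.9],[0,0,0,0,0,0,-1],[0,0,0,0,0,0,-1],[0,0,0,0,0,0,-1],[0,0,0,0,0,0,-1]]]'
python3 -m pendant '[[[0,0,-0.04,0,0,0,-1],[0,0,-0.08,0,0,0,-1],[0,0,-0.12,0,0,0,-1],[0,0,-0.16,0,0,0,-1],[0,0,-0.19,0,0,0,-1]]]'
python3 - <<'E'
from h import *
from workcell import r
plan()
s=r.observe();c=r.read_camera("wrist");cv2.imwrite("pics/w6.png",c["image"][:,:,::-1])
t=r.read_camera("top")["image"];cv2.imwrite("pics/t6.png",t[:,:,::-1])
json.dump([list(map(float,s["position"])),list(map(float,s["tcp_rot"])),c["mount"].tolist(),c["camera_matrix"].tolist()],open("w6.json","w"))
t0=cv2.imread("pics/top0.png").astype(int);d=np.abs(t[:,:,::-1].astype(int)-t0).sum(2)
# differences in the two trays, mouth (mask robot side)
m=(d[170:245,230:355]>60).astype(np.uint8);n,l,st,ce=cv2.connectedComponentsWithStats(m)
T=cam("top")
for i in range(1,n):
    if st[i,4]>15: p=ce[i]+[230,170];print(st[i],p,atz(T,p,.038).round(3),t[int(p[1]),int(p[0])])
print(M(0,-61,4),proj(T,M(0,-61,38)),proj(T,M(0,61,38)),proj(wcam("w6.json"),M(0,-61,38)),proj(wcam("w6.json"),M(0,0,190)))
E
```

```text
time_s: 27.62
position: [0.591, 0.1004, 0.2172]
tcp_rot: [-179.9, 41.7, 153.0]
force: [-0.4, -0.7, 0.1]
opening: 0.0439
grasp_force: 41.7
time_s: 28.25
position: [0.5911, 0.1006, 0.2179]
tcp_rot: [-179.9, 41.8, 153.0]
force: [-0.3, -0.8, 1.2]
opening: 0.0853
grasp_force: 0.0
time_s: 28.88
position: [0.5059, 0.1442, 0.3251]
tcp_rot: [-180.0, 41.8, 153.0]
force: [0.4, -0.1, -1.2]
opening: 0.0853
grasp_force: 0.0
t 28.88 pos [0.5059 0.1442 0.3251] rot [-180.    41.8  153. ] F [ 0.4 -0.1 -1.2] open 0.0853 q [ 19.  11. 110. -51.  38.  -8.]
[ 39  22  27  32 697] [282.08464849 207.9010043 ] [0.606 0.132 0.038] [118 113 101]
[29 26  7 19 84] [262.52380952 205.04761905] [0.611 0.178 0.038] [219 182 115]
[ 94  31  18  33 436] [332.49541284 216.88990826] [0.587 0.015 0.038] [238 224 144]
[ 0 51  7 15 66] [232.18181818 226.83333333] [0.559 0.246 0.038] [49 47 44]
[20 70 17  5 54] [256.22222222 242.5       ] [0.524 0.189 0.038] [110  66  40]
[47 70 12  5 47] [282.76595745 242.34042553] [0.525 0.128 0.038] [238 161  89]
[0.58439489 0.04099511 0.004     ] [321.28026981 217.73303171] [268.68741404 213.73305615] [270.30540555  93.6395344 ] [320.19166094 188.27451348]
```

```bash
python3 - <<'E'
import cv2,numpy as np
t=cv2.imread("pics/t6.png").astype(int);t0=cv2.imread("pics/top0.png").astype(int)
for v in range(196,240):
    row=""
    for u in range(308,350):
        b,g,r=t[v,u];d=np.abs(t[v,u]-t0[v,u]).sum()>60
        s=r+g+b;ch="#" if (g>185 and b>110) else ("+" if g>150 else ("-" if s>300 else "."))
        row+=ch if d else (" " if s<420 else "'")
    print(v,row)
E
```

```text
196     ''                                   '
197     ''                                    
198     ''                                    
199    '''                                    
200  '''''                                    
201  '''''            ''+++                  '
202  ''''' ''         ''###++'++'' ''        '
203  '''   '''        ''########++'++  '     '
204  ''''             '''''#########+        '
205  '''''             #############'- '     '
206  ''''''           '##############+       '
207  '''''            +############''-       '
208  ''''''           +############''-       '
209 ''''''            #############''-       '
210 ''''''            ##############'-''    ''
211 '''''''          -##############+-''    ''
212 ''''''           +#############'--''    ''
213 ''''''           ##############'--''    ''
214 ''''''           ##############'--''    ''
215 ''''''           ##############'--''    ''
216 '''''           -##############+-'''    ''
217 ''''''          +##############--'''    ''
218 '''''           ###############--''    '''
219 ''''''         
[... 249 characters left out ...]
-+--      '''
225 '''''             ##########++''''     '''
226 '''''            '#############'''     '''
227 ''''             '#############'''    ''''
228 ''''             '#############'''    ''''
229                   #############'''    ''''
230            '     '############''''    ''''
231       ''''''''   '############''''    ''''
232       '''''''''''+++##########''''    ''' 
233       '''''''''''''''''''''+#'''''''' ''' 
234       ''  ''''''''''''''''''''''''''''''' 
235                    '''''''''''''''''''''' 
236                         ''''''''''''''''' 
237 '                                    '''' 
238 ''''''''''''                              
239   ''''''''''''''''''''''
```

```bash
python3 -m pendant '[[[0.03,0.06,-0.04,0,0,0,-1],[0.06,0.12,-0.08,0,0,0,-1],[0.09,0.18,-0.12,0,0,0,-1],[0.12,0.24,-0.16,0,0,0,-1],[0.14,0.28,-0.18,0,0,0,-1]]]'
python3 -m pendant '[[[0,0,0,0,0,0,-1],[0,0,0,0,0,0,-1],[0,0,0,0,0,0,-1],[0,0,0,0,0,0,-1],[0,0,0,0,0,0,-1]]]'
python3 - <<'E'
from h import *
from workcell import r
T,S=cam("top"),cam("scene")
t=r.read_camera("top")["image"][:,:,::-1];s=r.read_camera("scene")["image"][:,:,::-1]
t6=cv2.imread("pics/t6.png");print("moved since release:",(np.abs(t[195:240,308:350].astype(int)-t6[195:240,308:350]).sum(2)>60).sum())
def comps(a,b,n):
    d=(np.abs(a.astype(int)-cv2.imread(b).astype(int)).sum(2)>75).astype(np.uint8)
    k,l,st,ce=cv2.connectedComponentsWithStats(d)
    for i in range(1,k):
        if st[i,4]>25: print(n,st[i],ce[i].round(0))
comps(t,"pics/top0.png","top");comps(s,"pics/scene0.png","scene")
for z in(.048,.1):
    P=atz(T,(332,211),z);print(P.round(3),proj(S,P))
v,u=[int(x) for x in proj(S,atz(T,(332,211),.048))][::-1]
for y in range(v-14,v+15):
    print(y,"".join("#" if (s[y,x,1]>150 and s[y,x,0]>85) else ("+" if s[y,x,1]>115 else ".") for x in range(u-22,u+23)))
print("origin col",u-22)
E
```

```text
time_s: 29.6
position: [0.4523, 0.4101, 0.3539]
tcp_rot: [-179.9, 41.8, 153.1]
force: [0.3, -0.3, 1.2]
opening: 0.0855
grasp_force: 0.0
time_s: 30.22
position: [0.4526, 0.4067, 0.3547]
tcp_rot: [-179.9, 41.8, 152.9]
force: [0.5, 0.5, -0.5]
opening: 0.0856
grasp_force: 0.0
moved since release: 0
top [269 194  27  30 634] [282. 209.]
top [261 197   5  18  46] [263. 205.]
top [324 202  19  31 403] [333. 217.]
top [448 207  31  25 377] [463. 220.]
top [250 239  42  17 340] [270. 247.]
top [   0  246  124  115 5969] [ 55. 300.]
top [315 254  12   6  49] [321. 257.]
top [332 256  16   9 105] [340. 260.]
top [227 273  23  31 404] [239. 288.]
top [464 276  28  22 341] [477. 287.]
top [ 226  288  264  192 7285] [339. 380.]
top [ 134  342  230  110 5451] [238. 394.]
top [  0 358  12   9  54] [  4. 361.]
top [   0  365   57  115 4159] [ 22. 427.]
top [250 371  39  31 499] [269. 385.]
scene [524 167  24  12  83] [534. 172.]
scene [339 169   7  17  58] [342. 179.]
scene [345 168  10  12  37] [350. 175.]
scene [ 367  170  144  179 3695] [429. 273.]
scene [285 185  19  12  95] [294. 191.]
scene [59
[... 1861 characters left out ...]
....++#+++++++++++###+............+
274 ..............++++++++#++++####+..+++++++++++
275 ..............+++++++#++++#+##+..+++++++++++#
276 ....+++.......+++++++++++####++..+##+#++++++#
277 ...+##+.......++++++++++##+#+++..+++++++++++#
278 ...+#++............+++++++++##+..+++++++++++#
279 ...+##+...................+++++..++++++++++++
280 ..++##+..........................++++++++++++
281 .++###+..........................++++++++++++
282 +++##++.........................++++++++++++#
283 ++####+......++.................+++++++++++++
284 ######+.....+#+.................++++++++++++#
285 ++###+......+++.................+++++++++++++
286 +++##+.................................++...+
origin col 270
```

The block's top face shows at about 48 mm height inside the right tray and is at rest. The disc is in the left tray. I see no change at the gouge, mallet or jar beyond shadows, and the robot is clear, so I'm handing in.

```bash
python3 -c "
from workcell import r
print(r.hand_in())"
```

```text
the job is handed in; nothing more can be done
None
```

I handed the job in at about 30 s: the round blank lies in the left tray (round sample) and the square blank in the right tray (square sample), each sent with the handle fully over, and the lamp, gouge, mallet and jar were not touched as far as force readings and images show.

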